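Put away slide packs and stand the stain bottles up at the microscope bench

ROBOT

A 6-joint arm with a two-finger parallel gripper is mounted at the origin on the work surface. World frame = base frame: x ahead of the robot, y to its left, z up, the work surface at z = 0. Lengths are in m, angles in rad, forces in N, time in s.
With the tool pointing down it reaches from about 0.375 to 0.75 m from the base axis. Payload 9 kg.
Tool frame: the origin (TCP) lies on the front face of the gripper's body, between the roots of the fingers; the fingertips stand 73 mm ahead of it and the grasp point (between the pads) lies 54 mm ahead of it; z points along the fingers, y is the line along which they close (so a half turn about z gives the same grasp; the last joint's range is limited). The gripper opens to 85 mm and grips with 20 to 120 N. Pads are 22 mm wide; open, the fingers measure 114 mm over their backs; the gripper's body (76 mm by 85 mm) begins 54 mm behind the grasp point. The pads swing forward as they close: fully open they stand 13 mm farther back than shut.
Start: joints at [1.065, 0.104, 0.097, 1.564, 0, 1.353], TCP at [0.17, 0.575, 0.304] pointing down, gripper open.
Joint ranges: [-2.99, 2.99], [-0.84, 1.86], [-1.1, 1.16], [-1.84, 2.11], [-1.51, 1.56], [-3.14, 3.14]. Speed limits (rad/s): [2.22, 2.22, 2.57, 3.14, 3.14, 3.14].

INTERFACE

Orientations are given as a 3x3 rotation matrix whose columns are the frame's x, y, z axes.
In Python, from rig import arm, kinematics, optics gives the robot as it stands. Calls block until the motion is done:
- arm.goto(position, orientation): joint-space move of the TCP to a pose.
- arm.move_straight(position, rot=None, rate=0.15): straight line of the TCP; rot=None keeps the orientation; rate is the mean speed in m/s.
- arm.goto_joints(angles): joint-space move.
- arm.gripper_open() and arm.clamp(squeeze=None): open the fingers fully, or close them until they stop; squeeze is the grip in N (None keeps the last).
- arm.sleep(seconds).
- kinematics.inverse_kinematics(position, orientation): joint angles nearest the present ones, or None.
- optics.snapshot(name): name is "side" or "top" or "wrist"; returns a dict with "img" (384x512x3 uint8, red, green, blue), "depth" (384x512 float32, m along the optical axis (not along the pixel's ray), 0 where there is no reading), "vertical_fov" (degrees; the focal length in pixels is half the picture's height over the tangent of half this angle, whatever the lens; pixels are square), "cx", "cy" (the principal point, pixels), "position" and "attitude" of the camera in the world. Camera axes: x right, y up, looking along -z (the intrinsics and any distortion apply to the point x, -y, -z); pixel columns grow to the right and rows downward; lengths in m; the calibration is good to about 2 mm. A picture is of the moment at which its call begins.
A pose or a line that the arm cannot do raises arm.IKError and nothing moves.
- arm.sign_off(): hands the job in; it is judged then, once.
Readings, each from a call of its own:
- arm.current_time(): time.
- arm.current_joint_pos(): joint angles.
- arm.current_qd(): joint speeds.
- arm.current_tau(): joint torques, N m.
- arm.current_ee_pos(): TCP position.
- arm.current_ee_rot(): TCP orientation.
- arm.current_contact_force(): force on the tool from outside, world axes, zero at the start.
- arm.current_ft_torque(): the same for the moment, N m.
- arm.current_opening(): finger opening in m.
- arm.current_grasp_force(): force on a finger pad.
Only numpy, scipy, OpenCV 4.12 (cv2) and the standard library are available. Lean on these libraries where they do the work, as an engineer would, in place of code of your own. Each camera call takes 0.05 s, during which the arm holds its last target. There are 200 camera calls.

TASK

Tidy the staining corner: lay every carton of slides flat on the floor of the drawer unit's upper drawer, which has to come out further for that, and slide the drawer fully shut. Stand every small square dropper bottle upright on its foot on the floor of the steel tray, let go, and see that each stays standing without a wobble; stand up again any that falls. Leave the two big round bottles where they are.

Things in the scene. Friction and masses are not known exactly. Their poses are not given: they have to be found in the camera images.
- bottle0: closed square amber glass dropper bottle, black cap, 100 g, one of 3 or 4 alike; starts lying on a flat side, cap to the left or half away from the robot. Origin: centre of its foot face; +x runs from foot to cap. Along x in mm: foot 26 square 0 to 5, body 32 square 4 to 67 (y, z square to its sides), cap 22 across 74 to 94, teat 13 across to 112. Lying, its axis is 16 mm above its support; standing, +x points up
- bottle1: closed square amber glass dropper bottle, black cap, 100 g, one of 3 or 4 alike; starts lying on a flat side, cap to the left or half away from the robot. Origin: centre of its foot face; +x runs from foot to cap. Along x in mm: foot 26 square 0 to 5, body 32 square 4 to 67 (y, z square to its sides), cap 22 across 74 to 94, teat 13 across to 112. Lying, its axis is 16 mm above its support; standing, +x points up
- bottle2: closed square amber glass dropper bottle, black cap, 100 g, one of 3 or 4 alike; starts lying on a flat side, cap to the left or half away from the robot. Origin: centre of its foot face; +x runs from foot to cap. Along x in mm: foot 26 square 0 to 5, body 32 square 4 to 67 (y, z square to its sides), cap 22 across 74 to 94, teat 13 across to 112. Lying, its axis is 16 mm above its support; standing, +x points up
- bottle3: closed square amber glass dropper bottle, black cap, 100 g, one of 3 or 4 alike; starts lying on a flat side, cap to the left or half away from the robot. Origin: centre of its foot face; +x runs from foot to cap. Along x in mm: foot 26 square 0 to 5, body 32 square 4 to 67 (y, z square to its sides), cap 22 across 74 to 94, teat 13 across to 112. Lying, its axis is 16 mm above its support; standing, +x points up
- pack0: closed carton of microscope slides, plain cardboard, a block 78 mm (x) by 54 mm (y) by 28 mm high (z), about 250 g, one of up to two alike (one or two are there), lying flat on the bench. Origin: centre of its underside
- pack1: closed carton of microscope slides, plain cardboard, a block 78 mm (x) by 54 mm (y) by 28 mm high (z), about 250 g, one of up to two alike (one or two are there), lying flat on the bench. Origin: centre of its underside
- tray: shallow stainless steel tray fixed to the bench, 180 mm (its x) by 210 mm (its y), inside 170 by 200 mm, rim 12 mm high and 5 mm thick, floor 3 mm above the bench. Origin: centre of its underside; its +x side is the one away from the robot
- tray_floor (a point): centre of the tray's inner floor, axes as the tray
- unit: small two-drawer unit fixed on the bench, 240 mm deep (x), 260 mm wide (y), 144 mm high, grey with white drawer fronts; the front faces its -x, towards the robot. Origin: centre of its underside. Its upper drawer starts a few centimetres open; its lower drawer is shut and is not used
- unit_drawer0 (a joint): how far the upper drawer is pulled out towards the unit's -x, in m: 0 shut, 0.165 at the stop; slides freely (about 1 N of friction) and stays where it is left
- drawer_floor (a point): centre of the upper drawer's inner floor, 82 mm above the bench, moves with the drawer; axes as the unit. Inside 195 mm (x) by 218 mm (y), walls 40 mm high; the front panel's outer face is 119 mm to -x of this point. Pulled out by d, the part from x = -97 mm to x = d - 104 mm is clear of the unit's top
- unit_drawer0_handle (a point): middle of the upper drawer's bar handle: a round steel bar 11 mm thick and 120 mm long along the unit's y, its centre 35 mm in front of the drawer's front panel and 106 mm above the bench, open from above and below
- stock_bottle: bystander: large round amber bottle, 60 mm across, 135 mm high, standing loose on the bench to the left of the tray. Origin: centre of its underside
- stopper_bottle: bystander: squat round amber bottle, 72 mm across, 118 mm high, standing loose on top of the drawer unit. Origin: centre of its underside

How it is judged:
By the outcome, as a careful person would: the job done as asked, in the order asked, and still so for the second after the job is handed in, with the robot touching nothing.
Of bottle0, bottle1, bottle2, bottle3 only 3 to 4 are there at a start; the rules pass over those that are not, and their reading is None.
Of pack0, pack1 only 1 to 2 are there at a start; the rules pass over those that are not, and their reading is None.
At some moment in a run one of pack0, pack1 may be knocked a few centimetres aside while the robot is not near it.
Once in a run the grip may slacken for a moment while it holds something.
It also fails if it takes over 210 s, if anything falls off the work surface, if the arm or the gripper's body presses on something with over 40 N, if the wrist force passes 120 N, or if a joint passes its speed limit or range.

## Working session

There is one attempt and no reset: what is moved stays moved. The work goes in short steps, each a Python script; the robot and the scene stay as the last script left them, time stands still between calls to the robot, and variables do not carry over. Pictures are saved under pics/ and viewed, at most 14 in all, crops included, and the job is handed in when it is done.

```bash
ls; mkdir -p pics
cat > h.py <<'E'
import numpy as np, cv2
from rig import arm, kinematics, optics
def snap(n):
    s=optics.snapshot(n); return s
def f_of(s): return s["img"].shape[0]/2/np.tan(np.radians(s["vertical_fov"])/2)
def cloud(s):
    d=s["depth"]; h,w=d.shape; f=f_of(s)
    u,v=np.meshgrid(np.arange(w),np.arange(h))
    P=np.stack([(u-s["cx"])/f*d,-(v-s["cy"])/f*d,-d],-1)
    W=P@np.array(s["attitude"]).T+np.array(s["position"]); W[d==0]=np.nan
    return W
def save(s,name,crop=None,scale=1.5):
    im=s["img"][:,:,::-1]
    if crop: x0,y0,x1,y1=crop; im=im[y0:y1,x0:x1]
    cv2.imwrite("pics/"+name,cv2.resize(im,None,fx=scale,fy=scale,interpolation=cv2.INTER_CUBIC))
E
python3 - <<'E'
from h import *
import pickle
for n in("top","side"):
    s=snap(n); save(s,n+"0.png"); pickle.dump(s,open(n+"0.pkl","wb"))
    print(n,{k:s[k] for k in s if k not in("img","depth")}, (s["depth"]==0).mean())
E
```

```text
pics
top {'vertical_fov': 46.0008520406376, 'cx': 263.6937388712086, 'cy': 192.95102887531507, 'position': array([0.46048544, 0.09592325, 1.57342207]), 'attitude': array([[ 1.17916989e-04,  9.98396885e-01, -5.66007532e-02],
       [-9.99997254e-01,  2.50210682e-04,  2.33023225e-03],
       [ 2.34065873e-03,  5.66003230e-02,  9.98394173e-01]])} 0.004119873046875
side {'vertical_fov': 57.805130667277076, 'cx': 259.113546616445, 'cy': 191.2611571406128, 'position': array([ 0.2380568 , -0.46768384,  0.81138257]), 'attitude': array([[ 0.85832583,  0.37605526, -0.3490834 ],
       [-0.51310165,  0.63153447, -0.58128385],
       [ 0.00186335,  0.67804621,  0.73501692]])} 0.0038248697916666665
```

View pics/top0.png

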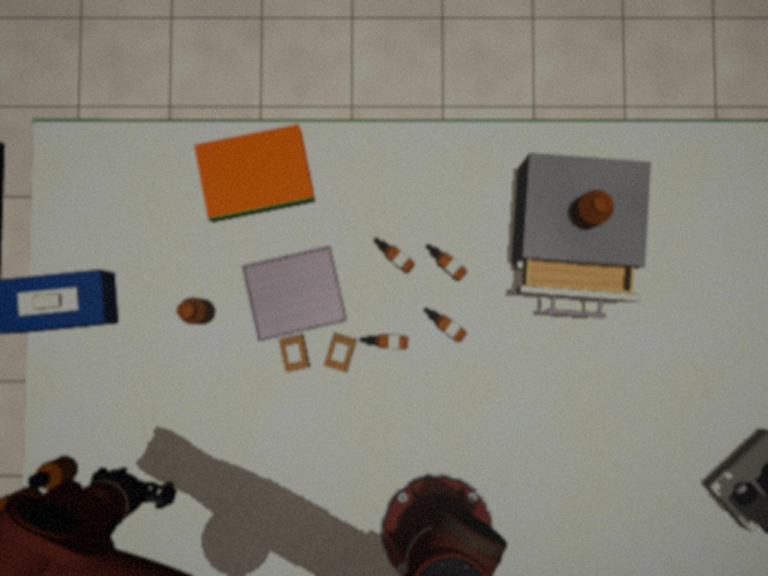

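View pics/side0.png

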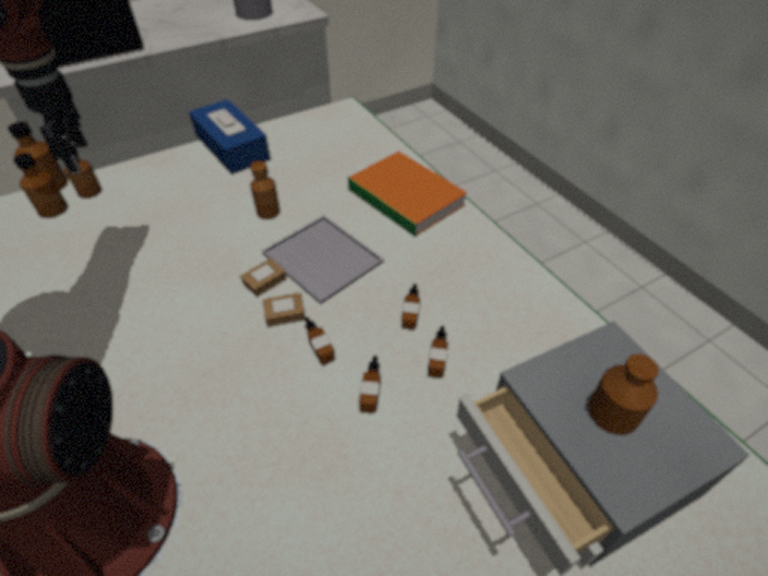

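The top view shows 4 bottles lying around (393,255), (447,262), (446,323) and (385,342). The 2 cartons are at (294,352) and (340,352), the tray at (295,293), the unit at (585,210), and the handle bar at about (570,315).

```bash
cat >> h.py <<'E'
def blobs(W,m,zlo=.01,zhi=.05,amin=40):
    "components of points with height in range, inside boolean mask m"
    k=((W[...,2]>zlo)&(W[...,2]<zhi)&m).astype(np.uint8)
    n,l,st,c=cv2.connectedComponentsWithStats(k)
    return [(st[i],W[l==i]) for i in range(1,n) if st[i,4]>amin]
E
python3 - <<'E'
from h import *
import pickle
s=pickle.load(open("top0.pkl","rb")); W=cloud(s)
R=(W[...,0]>.3)&(W[...,0]<.75)&(W[...,1]>-.5)&(W[...,1]<.5)
fl=W[250:260,200:230]; print("bench z",np.nanmean(fl[...,2]),np.nanstd(fl[...,2]))
for st,P in blobs(W,R,.010,.045):
    r=cv2.minAreaRect((P[:,:2]*1000).astype(np.float32)); c=P.mean(0)
    print(st,c.round(3),"rect",np.round(r[0],0),np.round(r[1],0),round(r[2],1),"zmed",np.median(P[:,2]).round(3))
# tray corners, unit corners by pixel
f=f_of(s)
def px(u,v,z):
    d=np.array(s["attitude"])@np.array([(u/1.5-s["cx"])/f,-(v/1.5-s["cy"])/f,-1]);p=np.array(s["position"]);return (p+d*(z-p[2])/d[2]).round(4)
for q in [(243,266),(329,247),(346,320),(259,340)]: print("tray",px(*q,.012))
for q in [(528,153),(650,162),(645,266),(523,259)]: print("unit",px(*q,.144))
for q in [(536,314),(604,317)]: print("handle",px(*q,.106))
for q in [(521,287),(637,295)]:print("front top",px(*q,.125))
E
```

```text
bench z -0.0010211835226413047 0.003260084898225216
[145 134  52  12 359] [0.737 0.433 0.035] rect [732. 413.] [ 36. 172.] 0.3 zmed 0.038
[341 156   3  23  42] [ 0.637 -0.177  0.027] rect [ 638. -177.] [ 4. 78.] 89.1 zmed 0.026
[249 158  28  24 256] [0.628 0.094 0.028] rect [634. 100.] [111.  32.] 50.8 zmed 0.029
[284 162  27  25 256] [ 0.612 -0.025  0.029] rect [618. -20.] [109.  33.] 48.4 zmed 0.03
[282 204  29  24 261] [ 0.47  -0.022  0.029] rect [474. -17.] [112.  32.] 52.3 zmed 0.03
[216 221  22  27 373] [0.408 0.22  0.027] rect [408. 221.] [55. 78.] 72.7 zmed 0.027
[186 222  20  26 378] [0.406 0.325 0.027] rect [406. 325.] [78. 55.] 12.8 zmed 0.027
[239 222  33  11 255] [0.433 0.115 0.028] rect [434. 122.] [110.  32.] 86.5 zmed 0.029
tray [0.6031 0.4444 0.012 ]
tray [0.6472 0.2462 0.012 ]
tray [0.4786 0.2062 0.012 ]
tray [0.4327 0.4055 0.012 ]
unit [ 0.8334 -0.1903  0.144 ]
unit [ 0.8141 -0.4506  0.144 ]
unit [ 0.5913 -0.4353  0.144 ]
unit [ 0.6061 -0.1772  0.144 ]
handle [ 0.4905 -0.2113  0.106 ]
handle [ 0.4841 -0.3584  0.106 ]
front top [ 0.5479 -0.1759  0.125 ]
front top [ 0.5308 -0.424   0.125 ]
```

```bash
cat >> h.py <<'E'
import pickle
def rotz(a): c,s=np.cos(a),np.sin(a); return np.array([[c,-s,0],[s,c,0],[0,0,1.]])
DOWN=np.array([[0,1,0],[1,0,0],[0,0,-1.]])  # cols x,y,z : tool y along world x
def down(a):
    "tool down, closing axis y along world direction a (rad); picks the half turn whose wrist joint is nearest"
    R=np.array([[np.sin(a),np.cos(a),0],[-np.cos(a),np.sin(a),0],[0,0,-1]]);return R
def best(p,a):
    o=[]
    for k in(0,np.pi):
        R=down(a+k); q=kinematics.inverse_kinematics(np.array(p),R)
        if q is not None:o.append((abs(np.array(q)[5]),R))
    return min(o,key=lambda t:t[0])[1] if o else None
def px(s,u,v,z):
    f=f_of(s);d=np.array(s["attitude"])@np.array([(u-s["cx"])/f,-(v-s["cy"])/f,-1]);p=np.array(s["position"]);return (p+d*(z-p[2])/d[2]).round(4)
E
python3 - <<'E'
from h import *
U=np.radians(-4)
p=[.46,-.28,.40]; R=best(p,U); print(R)
arm.goto(p,R)
s=snap("wrist"); pickle.dump(s,open("w1.pkl","wb")); save(s,"w1.png")
print(s["position"],s["attitude"],s["vertical_fov"],s["cx"],s["cy"],arm.current_time(),arm.current_joint_pos(),arm.current_ee_rot())
E
```

```text
Traceback (most recent call last):
  File "h.py", line 30, in best
    R=down(a+k); q=kinematics.inverse_kinematics(np.array(p),R)
                   ~~~~~~~~~~~~~~~~~~~~~~~~~~~~~^^^^^^^^^^^^^^^
  File "scipy/spatial/transform/_rotation.pyx", line 1143, in scipy.spatial.transform._rotation.Rotation.from_matrix
ValueError: Non-positive determinant (left-handed or null coordinate frame) in rotation matrix 0: [[-0.06975647  0.99756405  0.        ]
 [-0.99756405 -0.06975647  0.        ]
 [ 0.          0.         -1.        ]].
```

```bash
sed -i 's/R=np.array(\[\[np.sin(a),np.cos(a),0\],\[-np.cos(a),np.sin(a),0\]/R=np.array([[-np.sin(a),np.cos(a),0],[np.cos(a),np.sin(a),0]/' h.py
python3 - <<'E'
from h import *
U=np.radians(-4)
p=[.46,-.28,.40]; R=best(p,U); print(R)
arm.goto(p,R)
s=snap("wrist"); pickle.dump(s,open("w1.pkl","wb")); save(s,"w1.png")
print(s["position"],s["attitude"],s["vertical_fov"],s["cx"],s["cy"],arm.current_time(),arm.current_joint_pos())
E
```

```text
[[ 0.06975647  0.99756405  0.        ]
 [ 0.99756405 -0.06975647  0.        ]
 [ 0.          0.         -1.        ]]
[ 0.46576127 -0.20002669  0.47053368] [[ 0.99761643  0.06603024  0.02003657]
 [-0.06899586  0.95026195  0.30371334]
 [ 0.00101428 -0.30437186  0.95255275]] 59.19240358153227 258.438340111505 189.24820115882775 3.325 [-7.88777910e-01 -3.75276396e-02  1.29178956e-01  1.73756481e+00
  4.44674154e-05  8.50810158e-01]
```

View pics/w1.png

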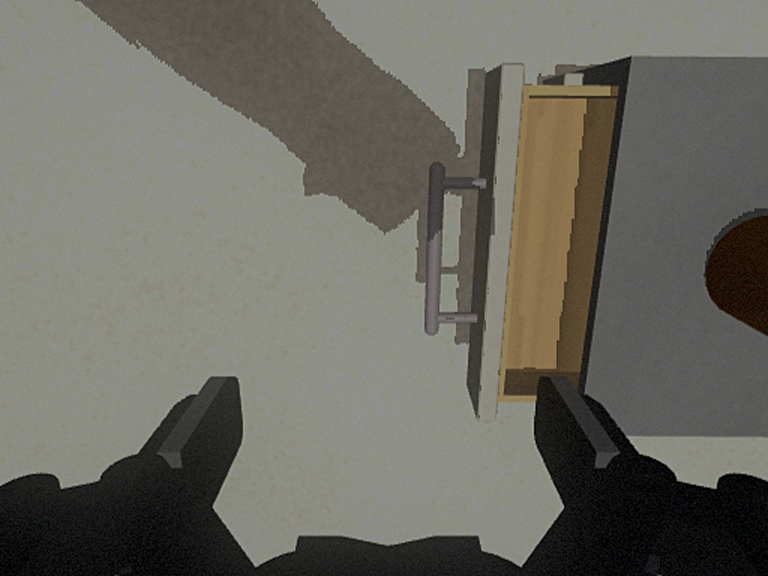

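The handle bar runs (436,165) to (431,333). The panel's top front edge runs (502,64) to (480,418), and the front edge of the unit's top runs (631,57) to (582,436).

Run:
```python
from h import *
s=pickle.load(open("w1.pkl","rb"));W=cloud(s)
for n,q,z in[("h",(436,165),.106),("h",(431,333),.106),("pan",(502,64),.13),("pan",(480,418),.13),("top",(631,57),.144),("top",(582,436),.144)]:
    u,v=q[0]/1.5,q[1]/1.5; print(n,px(s,u,v,z),W[int(v),int(u+ (4 if n!="h" else 0))].round(3))
```

```text
h [ 0.498  -0.2312  0.106 ] [ 0.497 -0.231  0.111]
h [ 0.489  -0.3587  0.106 ] [ 0.488 -0.356  0.112]
pan [ 0.5391 -0.1709  0.13  ] [ 0.542 -0.171  0.131]
pan [ 0.5221 -0.4217  0.13  ] [ 0.526 -0.42   0.132]
top [ 0.6123 -0.1735  0.144 ] [ 0.615 -0.174  0.145]
top [ 0.5957 -0.4334  0.144 ] [ 0.506 -0.27   0.373]
```

```bash
cat >> h.py <<'E'
UY=np.radians(-3.8); EX=np.array([np.cos(UY),np.sin(UY),0]); EY=np.array([-EX[1],EX[0],0])
UC=np.array([.7237,-.3115,0]) # unit centre
def unit(x,y,z): return UC+EX*x+EY*y+[0,0,z]
E
python3 - <<'E'
from h import *
bar=np.array([.4935,-.295,0])
p=bar-EX*.0295; R=best(p+[0,0,.25],UY)
arm.goto(p+[0,0,.23],R)
arm.move_straight(p+[0,0,.152]); print(arm.current_contact_force())
arm.move_straight(bar-EX*(.037+.05)+[0,0,.152],rate=.08); print(arm.current_contact_force())
e=bar-EX*(.037+.101)+[0,0,.152]
arm.move_straight(e,rate=.06); print(arm.current_contact_force())
arm.move_straight(e+EX*.009); arm.move_straight(e+EX*.009+[0,0,.09])
c=[.44,-.22,.42]; arm.goto(c,best(c,UY))
s=snap("wrist"); pickle.dump(s,open("w2.pkl","wb")); save(s,"w2.png",scale=1.2)
print(arm.current_time())
s=snap("top"); pickle.dump(s,open("t2.pkl","wb"));W=cloud(s)
R=(W[...,0]>.3)&(W[...,0]<.7)&(W[...,1]>-.1)&(W[...,1]<.5)
for st,P in blobs(W,R,.010,.045):
    r=cv2.minAreaRect((P[:,:2]*1000).astype(np.float32)); print(st,np.round(r[0],0),np.round(r[1],0),round(r[2],1))
E
```

```text
[ 0.21898291  0.20584107 -0.01035834]
[-0.67556077  0.29106348 -0.00209446]
[ 0.19794019 -0.6083231  -0.07140166]
8.4583
[249 158  28  24 253] [634. 100.] [112.  33.] 48.9
[284 162  27  25 258] [618. -20.] [110.  33.] 49.0
[282 204  29  24 262] [474. -16.] [111.  32.] 53.1
[216 221  22  27 371] [408. 220.] [54. 78.] 73.3
[186 222  20  26 378] [406. 326.] [78. 55.] 12.0
[239 222  33  11 257] [434. 122.] [111.  32.] 86.4
```

View pics/w2.png

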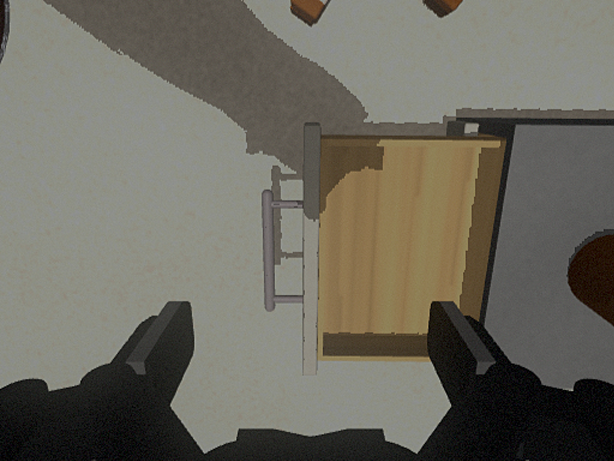

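The drawer is out, with its floor clear and the handle at (268,190) to (269,309). Next, carton 1.

```bash
cat >> h.py <<'E'
def find(zlo=.010,zhi=.045,s=None):
    s=s or snap("top"); W=cloud(s)
    m=(W[...,0]>.3)&(W[...,0]<.75)&(W[...,1]>-.15)&(W[...,1]<.5)
    out=[]
    for st,P in blobs(W,m,zlo,zhi):
        (cx,cy),(w,h),a=cv2.minAreaRect((P[:,:2]*1000).astype(np.float32))
        if w<h: w,h,a=h,w,a-90   # a: long-axis direction, deg
        out.append((cx/1000,cy/1000,w,h,a))
    return out
def packs(): return [o for o in find() if 70<o[2]<86 and 48<o[3]<62]
def pack_job(o,y,d=.160):
    g=np.radians(o[4]+90); g=(g+np.pi/2)%np.pi-np.pi/2
    if g<0:g+=np.pi
    tgt=unit(-.016-d-.018,y,.160); c=np.array([o[0],o[1],0])
    sols=[]
    for k in(0,np.pi):
        Q=[kinematics.inverse_kinematics(p,down(a+k)) for p,a in((c+[0,0,.075],g),(tgt,UY+np.pi/2))]
        if all(q is not None for q in Q): sols.append((max(abs(np.array(q)[5]) for q in Q),k))
    k=min(sols)[1]; R1=down(g+k); R2=down(UY+np.pi/2+k)
    arm.gripper_open()
    arm.goto(c+[0,0,.22],R1); arm.move_straight(c+[0,0,.075])
    arm.clamp(50); print("grip",arm.current_opening(),arm.current_grasp_force(),arm.current_contact_force())
    arm.move_straight(c+[0,0,.28],rate=.2); print("up",arm.current_opening(),arm.current_contact_force())
    arm.goto(tgt+[0,0,.11],R2); print("over",arm.current_opening(),arm.current_contact_force(),arm.current_time())
    return tgt
E
python3 - <<'E'
from h import *
s=pickle.load(open("w2.pkl","rb"))
for q in((268,190),(269,309)): print(px(s,q[0]/1.2,q[1]/1.2,.106))
P=packs(); print(P)
t=pack_job(min(P,key=lambda o:o[1]),-.045)
s=snap("wrist"); save(s,"w3.png",scale=1.2)
E
```

```text
[ 0.3987 -0.2223  0.106 ]
[ 0.3872 -0.3503  0.106 ]
[(0.40780963134765624, 0.220439453125, 78.37887573242188, 54.188377380371094, -17.334678649902344), (0.4061083068847656, 0.3258357543945313, 78.3866195678711, 55.1768798828125, 12.00382137298584)]
grip 0.05288963971496587 53.530874848365784 [-0.63869755 -0.35045736  5.76098061]
up 0.05320017936867841 [ 0.06585071 -1.13624321 -2.69335098]
over 0.05316180692598105 [ 1.18899033 -0.39760171 -2.69103288] 15.3083
```

View pics/w3.png

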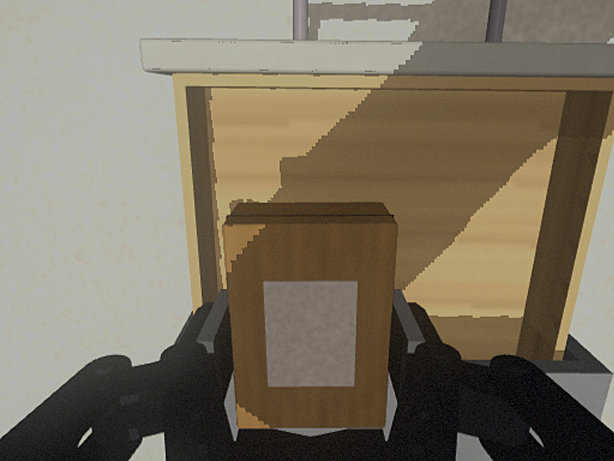

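The carton is held straight over the drawer's right half (centre about (310,320)), clear of the walls. Lower and release.

```bash
cat >> h.py <<'E'
def pack_down(y,d=.1615):
    t=unit(-.016-d-.018,y,.158)
    arm.move_straight(t+[0,0,.012],rate=.15); print("open",arm.current_opening())
    for k in range(8):
        arm.move_straight(t+[0,0,.010-.002*k],rate=.03); f=arm.current_contact_force()
        if f[2]>-0.5: break
    print("down",k,f); arm.gripper_open(); arm.move_straight(t+[0,0,.12],rate=.2); print(arm.current_contact_force(),arm.current_opening())
E
python3 - <<'E'
from h import *
pack_down(-.043)
P=packs(); print(P)
t=pack_job(P[0],.049,.1615)
s=snap("wrist"); save(s,"w4.png",scale=1.2)
E
```

```text
open 0.05284936972779281
down 6 [0.633661   3.98064329 9.6430298 ]
[-0.40299693 -0.54201958  0.07946735] 0.08537005384506666
[(0.4058885498046875, 0.32583529663085936, 78.294921875, 55.673004150390625, 11.275617599487305)]
grip 0.053238739555779936 53.49460780620575 [-0.96036073 -0.49207689  5.7170561 ]
up 0.05297959070579773 [ 0.23329893 -0.49775462 -2.27672735]
over 0.053350301645429664 [ 0.28039137  0.41596227 -1.24251049] 26.6
```

View pics/w4.png

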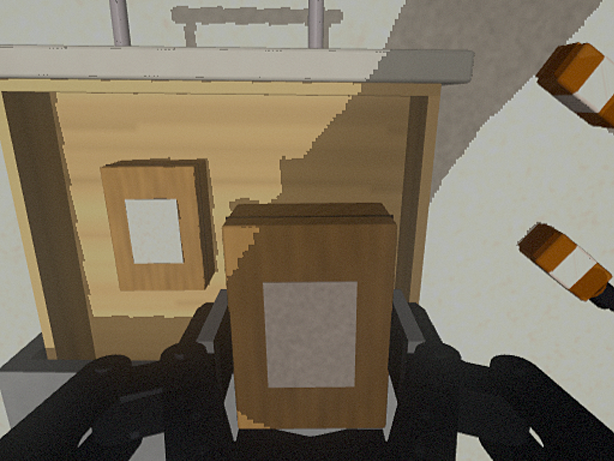

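Carton 1 lies flat in the drawer at (155,225). Carton 2 is over the left half with a gap between them.

Run:
```python
from h import *
pack_down(.048)
p=unit(-.3315-.045,.003,.165); R=best(p,UY)
arm.goto(p+[0,0,.08],R)
s=snap("wrist"); save(s,"w5.png",scale=1.2); s=snap("top"); print(len(find(s=s)))
arm.clamp(20); arm.move_straight(p)
x=-.3315-.045
arm.move_straight(unit(-.215,.003,.165),rate=.08); print(arm.current_contact_force(),arm.current_time())
for k in range(14):
    x=-.212+.003*k; arm.move_straight(unit(x,.003,.165),rate=.03); f=arm.current_contact_force()@EX
    if f<-6: break
print(x,f,arm.current_ee_pos())
arm.move_straight(unit(x-.02,.003,.165)); arm.move_straight(unit(x-.03,.003,.30),rate=.2)
arm.gripper_open()
s=snap("wrist"); pickle.dump(s,open("w6.pkl","wb")); save(s,"w6.png",scale=1.2); print(arm.current_time())
```

```text
open 0.05314607426738355
down 6 [ 1.85995248  2.81291371 10.33775463]
[-0.02490909  0.49058478 -0.97990305] 0.08533009990573032
5
[-0.18228875  0.81354937 -0.08859635] 35.2667
-0.188 -18.711869603089625 [ 0.53389613 -0.29584556  0.16479582]
39.4583
```

View pics/w5.png

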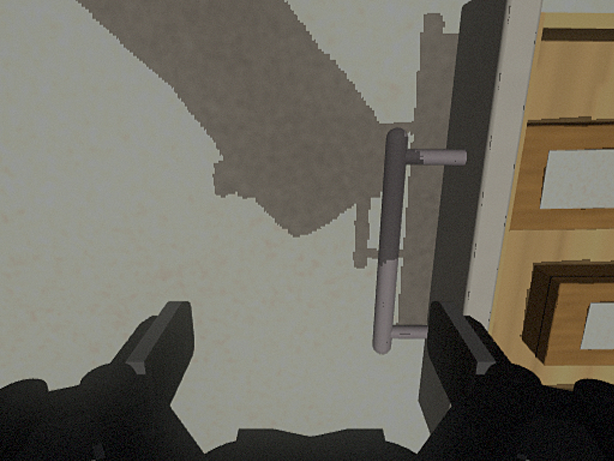

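View pics/w6.png

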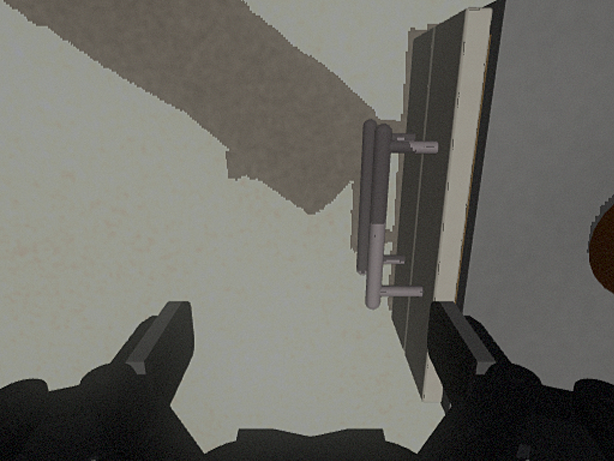

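The drawer looks flush with the unit, and the push stopped at the expected shut position with about 19 N. I'll verify the bar position in numbers and plan the bottle grasps.

```bash
cat >> h.py <<'E'
TC=np.array([.5404,.3256,0]); TY=np.radians(13)
def tray(x,y): return TC+rotz(TY)@np.array([x,y,0])
UP=np.array([0,0,1.])
def hd(a): return np.array([np.cos(a),np.sin(a),0])
def frame(x,z): return np.column_stack([x,np.cross(z,x),z])
def pick_pose(foot,th,al,s,L,dz=0):
    c=hd(th); z=-np.cos(al)*UP-np.sin(al)*c; x=np.cos(al)*c-np.sin(al)*UP
    return foot+c*s+UP*(.016+dz)-z*L, frame(x,z)
def place_pose(at,ph,al,s,L,dz=0):
    h=hd(ph); z=-np.sin(al)*UP+np.cos(al)*h; x=np.cos(al)*UP+np.sin(al)*h
    return at+UP*(.003+s+dz)-z*L, frame(x,z)
def ik(p): return kinematics.inverse_kinematics(*p)
def bottles(s=None):
    out=[]
    for cx,cy,w,h,a in find(s=s):
        if 98<w<124 and h<42:
            th=np.radians(a)%np.pi
            out.append((np.array([cx,cy,0])-hd(th)*.056,th))
    return out
E
python3 - <<'E'
from h import *
s=pickle.load(open("w6.pkl","rb"))
for q in((383,125),(373,307)):
    p=px(s,q[0]/1.2,q[1]/1.2,.106)-UC; print("bar unit x",p@EX)
B=bottles(); 
for b in B: print(b[0].round(3),np.degrees(b[1]).round(1))
np.save("B.npy",np.array([[*f,t] for f,t in B]))
for al in (10,15,20,25,30):
    a=np.radians(al)
    print(al,"pick",[[ik(pick_pose(f,t,a,.04,.062,dz)) is not None for dz in(0,.12)] for f,t in B])
    for xy in((.04,.055),(.04,-.055),(-.045,.055),(-.045,-.055)):
        ok=[p for p in range(-60,121,10) if all(ik(place_pose(tray(*xy),np.radians(p),a,.04,.062,dz)) is not None for dz in(0,.06,.1))]
        print("  ",xy,ok)
E
```

```text
bar unit x -0.17154963002199403
bar unit x -0.17178094979136393
[0.598 0.057 0.   ] 50.7
[ 0.585 -0.065  0.   ] 52.5
[ 0.441 -0.061  0.   ] 53.2
[0.43  0.066 0.   ] 86.3
10 pick [[True, True], [True, True], [True, True], [True, True]]
   (0.04, 0.055) [-50, -40, -30, -20, -10, 0, 70, 80, 90, 100]
   (0.04, -0.055) [-60, -50, -40, -30, -20, 70, 80, 90]
   (-0.045, 0.055) [-50, -40, -30, -20, 80, 90, 100, 110]
   (-0.045, -0.055) [-60, -50, -40, -30, 70, 80, 90, 100]
15 pick [[True, True], [True, True], [True, True], [True, True]]
   (0.04, 0.055) [-60, -50, -40, -30, -20, -10, 0, 70, 80, 90, 100, 110]
   (0.04, -0.055) [-60, -50, -40, -30, -20, 60, 70, 80, 90, 100]
   (-0.045, 0.055) [-60, -50, -40, -30, -20, -10, 80, 90, 100, 110]
   (-0.045, -0.055) [-60, -50, -40, -30, 70, 80, 90, 100, 110]
20 pick [[True, True], [True, True], [True, True], [True, True]]
   (0.04, 0.055) [-60, -50, -40, -30, -20, -10, 0, 60, 70, 80, 90, 100, 110]
   (0.04, -0.055) [-60, -50, -40, -30, -20, 60, 70, 80, 90, 100, 110]
   (-0.045, 0.055) [-60, -50, -40, -30, -20, -10, 80, 90, 100, 110, 120]
   (-0.045, -0.055) [-60, -50, -40, -30, 70, 80, 90, 100, 110]
25 pick [[True, True], [True, True], [True, True], [True, True]]
   (0.04, 0.055) [-60, -50, -40, -30, -20, -10, 0, 60, 70, 80, 90, 100, 110, 120]
   (0.04, -0.055) [-60, -50, -40, -30, -20, -10, 60, 70, 80, 90, 100, 110]
   (-0.045, 0.055) [-60, -50, -40, -30, -20, -10, 80, 90, 100, 110, 120]
   (-0.045, -0.055) [-60, -50, -40, -30, 70, 80, 90, 100, 110, 120]
30 pick [[True, True], [True, True], [True, True], [True, True]]
   (0.04, 0.055) [-60, -50, -40, -30, -20, -10, 0, 10, 60, 70, 80, 90, 100, 110, 120]
   (0.04, -0.055) [-60, -50, -40, -30, -20, -10, 50, 60, 70, 80, 90, 100, 110, 120]
   (-0.045, 0.055) [-60, -50, -40, -30, -20, -10, 70, 80, 90, 100, 110, 120]
   (-0.045, -0.055) [-60, -50, -40, -30, -20, 70, 80, 90, 100, 110, 120]
```

```bash
cat >> h.py <<'E'
AL=np.radians(25)
def pick(foot,th,s=.040,L=.062,al=AL):
    arm.gripper_open(); arm.goto(*pick_pose(foot,th,al,s,L,.12))
    arm.move_straight(pick_pose(foot,th,al,s,L)[0]); print("low",arm.current_contact_force().round(1))
    arm.clamp(40); print("grip",arm.current_opening(),arm.current_contact_force().round(1))
    arm.move_straight(pick_pose(foot,th,al,s,L,.16)[0],rate=.2); print("up",arm.current_opening())
def over(xy,s=.040,L=.062,al=AL,ph=None,dz=.10):
    ph=TY+np.pi/2 if ph is None else ph
    arm.goto(*place_pose(tray(*xy),ph,al,s,L,dz)); print("over",arm.current_opening(),arm.current_time())
def put(xy,s=.040,L=.062,al=AL,ph=None):
    ph=TY+np.pi/2 if ph is None else ph
    P=lambda dz:place_pose(tray(*xy),ph,al,s,L,dz)
    arm.move_straight(P(.010)[0],rate=.12); arm.sleep(.2); f0=arm.current_contact_force()[2]
    for k in range(10):
        arm.move_straight(P(.008-.0015*k)[0],rate=.02); f=arm.current_contact_force()[2]-f0
        if f>2.5: break
    print("down",k,f,arm.current_opening()); arm.sleep(.2); arm.gripper_open()
    p,R=P(.008-.0015*k); arm.move_straight(p-R[:,2]*.09,rate=.12); print("t",arm.current_time())
E
python3 - <<'E'
from h import *
B=np.load("B.npy"); b=B[3]
pick(b[:3],b[3]); over((.047,.055))
save(snap("wrist"),"w7.png",scale=1.2); save(snap("side"),"s7.png",(130,80,380,300),2.4)
E
```

```text
low [ 0.4 -0.6  0.3]
grip 0.031061472220226063 [-0.5  2.4  4.5]
up 0.03159642635029694
over 0.03139648051203259 45.0667
```

View pics/s7.png

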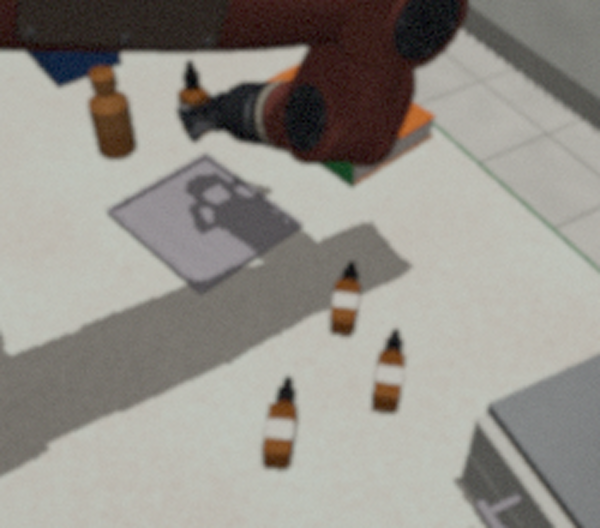

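View pics/w7.png

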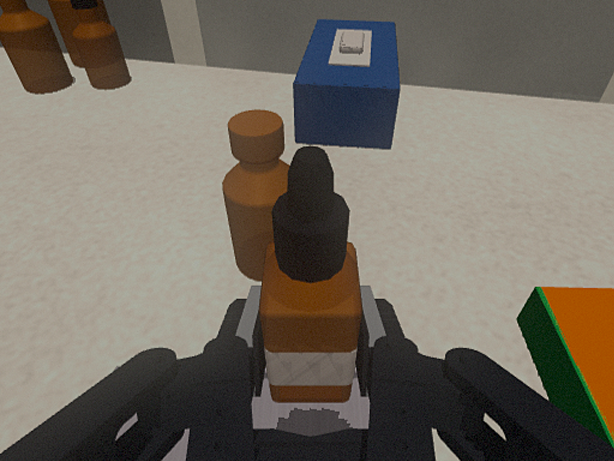

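The bottle is held upright over the tray's far-left part (side view (190,90)), with the cap up in the wrist view at (312,210). Lower it.

```bash
cat >> h.py <<'E'
def standing():
    s=snap("top"); W=cloud(s); m=(abs((W-TC)@hd(TY))<.1)&(abs((W-TC)@hd(TY+np.pi/2))<.11)
    for st,P in blobs(W,m,.02,.14,20):
        q=P-TC; t=q[q[:,2]>.075]
        if len(t): print("stand px",st[:2]+st[2:4]//2,"tray xy",(q[:,:2].mean(0)@rotz(TY)[:2,:2]).round(3),"cap",(t[:,:2].mean(0)@rotz(TY)[:2,:2]).round(3),"zmax",np.percentile(q[:,2],98).round(3))
        else: print("low thing",st,q.mean(0))
E
python3 - <<'E'
from h import *
p,R=place_pose(tray(.047,.055),TY+np.pi/2,AL,.04,.062)
for dz in(.07,.045,.025):
    arm.move_straight(p+[0,0,dz],rate=.1); print(dz,arm.current_contact_force().round(1),arm.current_tau().round(1))
put((.047,.055))
q=arm.current_ee_pos(); arm.move_straight(q+[0,0,.12]) 
arm.goto([.42,.0,.33],best([.42,.0,.33],0))
standing()
save(snap("side"),"s8.png",(130,80,380,300),2.4)
for b in bottles(): print(b[0].round(3),np.degrees(b[1]).round(1))
E
```

```text
0.07 [ 0.3 -0.2 -1. ] [  0.  -69.8  41.9   4.    3.2   0. ]
0.045 [ 0.  -0.5 -1.4] [ -0.  -70.4  41.3   4.    3.2   0. ]
0.025 [ 0.2 -0.3 -1.7] [ -0.1 -71.1  40.8   3.9   3.2   0. ]
down 6 13.149511699429071 0.03140806459568439
t 50.2667
stand px [176 185] tray xy [0.045 0.05 ] cap [0.047 0.052] zmax 0.114
[0.597 0.058 0.   ] 48.8
[ 0.58  -0.062  0.   ] 47.8
```

View pics/s8.png

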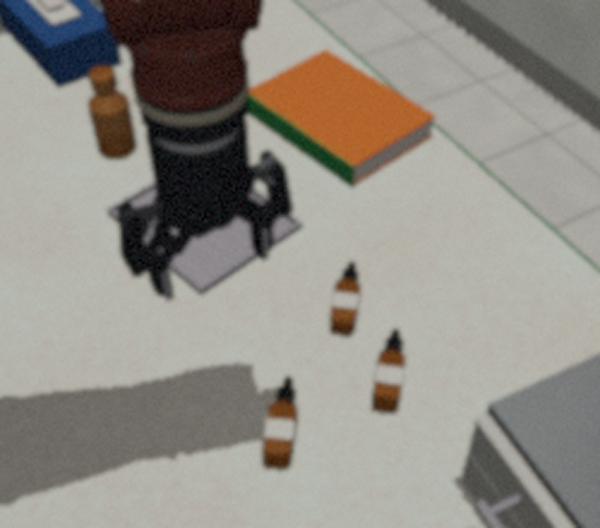

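```bash
cat > job.py <<'E'
from h import *
import sys
i=int(sys.argv[1]); xy=(float(sys.argv[2]),float(sys.argv[3]))
B=np.load("B.npy"); b=B[i]
n=min(bottles(),key=lambda o:np.linalg.norm(o[0]+hd(o[1])*.05-b[:3]-hd(b[3])*.05),default=None)
f,t=b[:3],b[3]
if n is not None and np.linalg.norm(n[0]-f)<.02: f,t=(f+n[0])/2,(t+n[1])/2
print(f,np.degrees(t))
pick(f,t)
dz=max(d for d in(.10,.13,.16) if ik(place_pose(tray(*xy),TY+np.pi/2,AL,.04,.062,d)) is not None); print("dz",dz)
over(xy,dz=dz); put(xy)
arm.move_straight(arm.current_ee_pos()+[0,0,.12],rate=.2)
arm.goto([.45,-.2,.36],best([.45,-.2,.36],0))
standing()
E
python3 job.py 2 -.047 .055
```

```text
[ 0.44070977 -0.06131152  0.        ] 53.220584869384766
low [-0.6 -0.8 -0.2]
grip 0.03152314390405561 [0.6 1.6 2.9]
up 0.03137848509906533
dz 0.16
over 0.03143031282445956 57.725
down 5 3.9834882138421763 0.031190313563059777
t 62.5
stand px [176 185] tray xy [0.045 0.05 ] cap [0.047 0.052] zmax 0.113
stand px [182 212] tray xy [-0.047  0.049] cap [-0.046  0.051] zmax 0.115
```

```bash
python3 job.py 0 .047 -.05 && python3 job.py 1 -.047 -.05; python3 -c "
from h import *
print(len(find()),arm.current_time()); save(snap('side'),'s9.png'); save(snap('top'),'t9.png',(90,90,450,260),2.2)"
```

```text
[0.59842649 0.05707943 0.        ] 50.87862777709962
low [-0.3  0.5  0.8]
grip 0.031408076736258755 [0.6 1.3 3.2]
up 0.031769604895357746
dz 0.16
over 0.031456732313327636 70.6167
down 6 12.07628812812328 0.03128982492220791
t 75.6417
stand px [206 178] tray xy [ 0.045 -0.053] cap [ 0.047 -0.053] zmax 0.111
stand px [176 185] tray xy [0.045 0.05 ] cap [0.047 0.052] zmax 0.114
stand px [182 212] tray xy [-0.047  0.049] cap [-0.046  0.052] zmax 0.117
[ 0.58282924 -0.06376482  0.        ] 50.84268379211426
low [-0.7 -0.   0.4]
grip 0.03142700544997758 [0.7 1.  4.4]
up 0.0314127292612453
dz 0.16
over 0.03174322567638226 83.3167
down 6 12.79206554703726 0.031075781080413898
t 88.3417
stand px [206 178] tray xy [ 0.045 -0.053] cap [ 0.046 -0.052] zmax 0.115
stand px [176 185] tray xy [0.045 0.05 ] cap [0.047 0.052] zmax 0.114
stand px [213 205] tray xy [-0.048 -0.054] cap [-0.047 -0.052] zmax 0.113
stand px [182 212] tray xy [-0.047  0.05 ] cap [-0.046  0.052] zmax 0.116
1 90.675
```

View pics/s9.png

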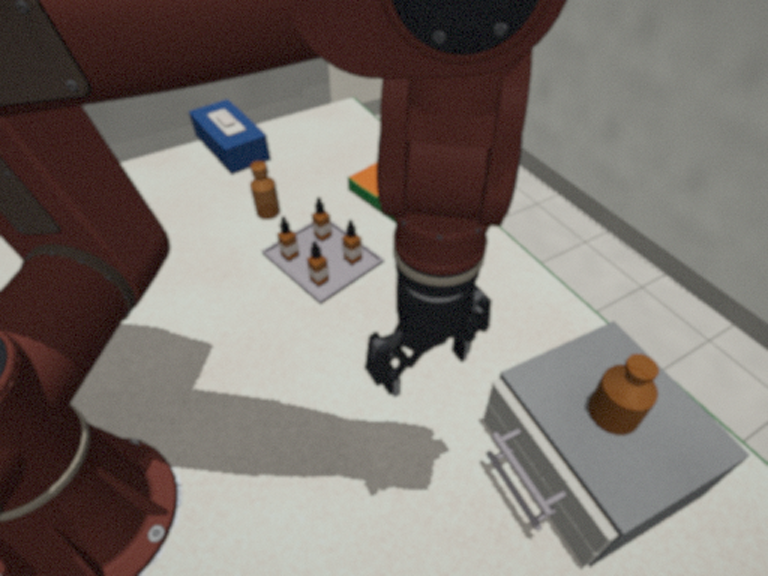

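View pics/t9.png

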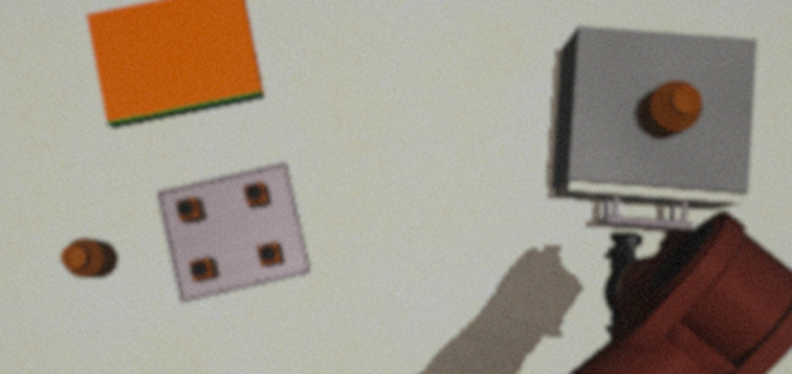

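All four bottles stand in the tray (side view (285,240), (320,220), (352,243), (318,265)). The drawer is shut and both round bottles are where they started.

```bash
python3 -c "
from h import *
arm.sleep(1); standing(); print(arm.sign_off())"
```

```text
stand px [206 178] tray xy [ 0.045 -0.053] cap [ 0.046 -0.052] zmax 0.114
stand px [176 185] tray xy [0.045 0.05 ] cap [0.047 0.051] zmax 0.114
stand px [213 205] tray xy [-0.048 -0.054] cap [-0.047 -0.052] zmax 0.119
stand px [182 212] tray xy [-0.047  0.049] cap [-0.046  0.051] zmax 0.114
the job is handed in; nothing more can be done
None
```

The job is handed in at about 92 s: both cartons were laid flat in the upper drawer and it was pushed shut to its stop, all four dropper bottles stand steady in the tray, and the two big round bottles were left where they were.

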